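# Lay out a patient's order on the checking tray

### The job

Lay out the order from the dark grey basket on the marked squares of the white checking tray: stand the amber bottle between the red marker and the blue dosing cup, stand the white tub with the green lid right behind the red marker, and lay the purple carton flat right behind the blue cup with its long side along the tray's long side, each centred on its square. Then lay the yellow box flat on top of the purple carton, centred and with its long side the same way. Behind means in the tray's other row, farther from the robot; leave the marker and the cup standing where they are, and let go of everything.

Things in the scene. Friction and masses are not known exactly. Their poses are not given: they have to be found in the camera images.
- bottle_mid (a point): Amber medicine bottle with a white cap and a paper label, round, 48 mm in diameter, 85 mm tall, about 0.14 kg. The point is on its axis half-way up (42.5 mm above its underside, body full width here); z is up along the bottle. Starts upright in the basket, any yaw.
- tub_mid (a point): White round tub with a green lid, 54 mm in diameter, 56 mm tall, about 0.11 kg. The point is on its axis half-way up (28 mm above its underside); z is up. Starts upright in the basket, any yaw.
- carton_mid (a point): Purple carton with a white band, 76 mm long (its x axis), 52 mm wide (its y axis), 40 mm high (z), about 0.10 kg. The point is its centre. Starts flat in the basket.
- smallbox_mid (a point): Small yellow box with an orange band, 56 mm long (its x axis), 36 mm wide (its y axis), 30 mm high (z), about 0.05 kg. The point is its centre. Starts flat in the basket.
- marker_mid (a point): Red round marker with a foot 40 mm in diameter and a narrower head, 46 mm tall, loose, standing on an outer square of the tray's row nearer the robot. The point is on its axis half-way up. Not to be moved.
- cup_mid (a point): Blue open dosing cup, 48 mm across the rim, 50 mm tall, loose, standing on the other outer square of the row nearer the robot. The point is on its axis half-way up. Not to be moved.
- tray: White checking tray, fixed, 210 mm (its x axis) by 310 mm (its y axis), floor 4 mm above the counter, rim 12 mm above the counter. Origin at the centre of its underside; x points away from the robot, y to the robot's left (turned by up to 9 degrees). Six green marked squares, outer edge 86 mm, lie on its floor in two rows of three: centres at x = -50 mm (row nearer the robot) and +50 mm (row behind), y = -100, 0 and +100 mm. The tray stands to the robot's left or right.
- basket: Dark grey shallow stock basket, fixed, 280 mm square, walls 4 mm thick and 24 mm high, floor 4 mm above the counter; origin at the centre of its underside, x away from the robot. Holds the bottle, tub, carton and small box at the start, in any order, in two rows of two. Stands on the other side from the tray.
There are look-alikes about, which are no part of the job. Of the things shaped like the part that bears tub_mid, the white one is meant. Of the things that look like the part that bears marker_mid, the smaller one is meant.

How it is judged:
By the outcome, as a careful person would: the job done as asked, in the order asked, and still so for the second after the job is handed in, with the robot touching nothing.
It also fails if it takes over 115 s, if anything falls off the work surface, if the arm or the gripper's body presses on something with over 40 N, if the wrist force passes 120 N, or if a joint passes its speed limit or range.

### The arm

A 6-joint arm with a two-finger parallel gripper is mounted at the origin on the work surface. World frame = base frame: x ahead of the robot, y to its left, z up, the work surface at z = 0. Lengths are in mm, angles in degrees, forces in N, time in s.
With the tool pointing down it reaches from about 400 to 825 mm from the base axis. Payload 7 kg.
Tool frame: the origin (TCP) lies at the very end of the fingers, on their centre line; the grasp point (between the pads) lies 19 mm behind it (grip_depth is the distance from the TCP to the grasp point, in mm); z points along the fingers, y is the line along which they close (so a half turn about z gives the same grasp; the last joint's range is limited). The gripper opens to 88 mm and grips with 3 to 60 N. Pads are 19 mm wide; open, the fingers measure 130 mm over their backs; the gripper's body (78 mm by 193 mm) begins 47 mm behind the grasp point.
Start: joints at [-50.071, 20.546, 0.682, 0, -70.136, -16.507], TCP at [268.29, -619.367, 226.561] pointing down, gripper open.
Joint ranges: [-176.03, 176.03], [-82.01, 121.73], [-58.28, 71.71], [-173.87, 95.51], [-174.79, -0.11], [-173.66, 173.66]. Speed limits (degrees/s): [136.94, 136.94, 172.46, 180, 180, 180].

### API

Orientations are given as a 3x3 rotation matrix whose columns are the frame's x, y, z axes.
In Python, from bench import read_state, grab_frame, sign_off, grip_depth gives the robot as it stands.
- The arm moves only by the shell command python3 -m handwheel 'ROWS' [OPENING] [FORCE]. ROWS is a JSON object of lists of equal length, an entry for each row: "xyz": the shift along the world's x, y, z in m, a list of three; "turn": the turn, a rotation vector about the world's x, y, z in rad, a list of three. A call has 1 to 20 rows; each row is the pose to reach, as a shift and turn from the pose commanded when the call began; what a row does not reach only later rows make up. A row lasts 1/8 s, in which the tool goes at most 62.5 mm and 10.7 degrees, less where a joint would pass 70% of its speed; a pose out of reach is approached as far as the arm can. A call with a gripper value outside its range is refused whole. OPENING is the finger opening in m, from 0 to 0.0876, set as the call begins (- or left out, the last holds). The fingers move at their own pace and stop on an object; FORCE is the grip in N (left out, the last holds). Time passes only in rows, so rows that repeat a pose let the fingers close. It gives the time, the measured TCP pose, the force, the opening and the grip force at its end, in the units of the state.
- read_state(): the state, without advancing time (a new reading comes with each control period).
- grab_frame(name): name is "side" or "top" or "wrist"; returns a dict with "frame" (480x640x3 uint8, blue, green, red), "fx", "fy", "cx", "cy" (pixels), "xyz" and "orientation" of the camera in the world; the wrist camera has in their place "T_tool_cam" (4x4, takes a point from camera to tool coordinates, whose origin is the TCP and whose axes are the flange's). Camera axes: x right, y down, z forward; pixel columns grow to the right and rows downward; lengths in mm; the calibration is good to about 2 mm. A picture is of the moment at which its call begins: read the wrist's pose just before it. There is no depth.
- sign_off(): hands the job in; it is judged then, once.
The state is a dict: "time": time; "joint_positions": joint angles; "qvel": joint speeds; "joint_efforts": joint torques, N m; "tcp_pos": TCP position; "orientation": TCP orientation; "ft_force": force on the tool from outside, world axes, zero at the start; "ft_torque": the same for the moment, N m; "finger_gap": opening from 0.0 (shut) to 1.0 (fully open); "gripper_force": force on a finger pad.
Only numpy, scipy, OpenCV 4.12 (cv2) and the standard library are available. Lean on these libraries where they do the work, as an engineer would, in place of code of your own. Each camera call takes 0.05 s, during which the arm holds its last target. There are 200 camera calls.

## Working session

There is one attempt and no reset: what is moved stays moved. The work goes in short steps, Python scripts to look and compute and a shell command to move; the robot and the scene stay as the last step left them, time stands still between calls to the robot, and variables do not carry over. Pictures are saved under pics/ and viewed, at most 14 in all, crops included, and the job is handed in when it is done.

```bash
ls; mkdir -p pics
python3 - <<'E'
from bench import *
import cv2,numpy as np
print(read_state()); print(grip_depth)
for n in ["top","side","wrist"]:
    g=grab_frame(n); cv2.imwrite(f"pics/{n}0.png",g["frame"]); print(n,{k:v for k,v in g.items() if k!="frame"})
E
```

```text
pics
{'time': 0.0, 'joint_positions': array([-5.00699519e+01,  2.05888389e+01,  6.35084655e-01, -2.08845489e-02,
       -7.01350368e+01, -1.65074841e+01]), 'qvel': array([ 0.06825102, -0.02648116, -0.03854876,  0.0088149 ,  0.01038897,
        0.13241576]), 'joint_efforts': array([ 1.91359875e-03, -5.82714272e+01,  2.93061680e+01,  6.99740097e+00,
        6.91430309e-03, -1.99353390e-04]), 'tcp_pos': array([ 268.11873392, -618.9457895 ,  225.65953634]), 'orientation': array([[-9.17647445e-01, -3.97394806e-01, -7.31781984e-04],
       [-3.97395464e-01,  9.17646371e-01,  1.40837183e-03],
       [ 1.11837430e-04,  1.58319566e-03, -9.99998740e-01]]), 'ft_force': array([-1.1204643 , -0.50491292, -0.02808709]), 'ft_torque': array([ 0.00014599,  0.00913536, -0.04656572]), 'gripper_force': 0.0, 'finger_gap': 1.0011008772241428}
18.8
top {'fx': 537.4455375316087, 'fy': 537.4455375316087, 'cx': 314.6392352447684, 'cy': 242.13054153327764, 'xyz': array([ 468.07413895,  -13.97903185, 1032.14945287]), 'orientation': array([[-0.02139467, -0.99641806,  0.08181275],
       [-0.99945562,  0.02337181,
[... 152 characters left out ...]
240.09714944650895, 'xyz': array([208.12014   , 519.02511722, 690.71151545]), 'orientation': array([[-0.85865144, -0.36263036,  0.36223876],
       [-0.51231368,  0.62909941, -0.5846098 ],
       [-0.01588693, -0.68755592, -0.72595761]])}
wrist {'fx': 385.259558217461, 'fy': 385.259558217461, 'cx': 325.4023733496398, 'cy': 239.43430793728245, 'T_tool_cam': array([[-1.33100013e-04, -9.67176300e-01, -2.54106250e-01,
         6.72261443e+01],
       [ 9.99999646e-01,  8.24620138e-05, -8.37662480e-04,
        -7.48769146e-02],
       [ 8.31121411e-04, -2.54106271e-01,  9.67175947e-01,
        -1.58286374e+02],
       [ 0.00000000e+00,  0.00000000e+00,  0.00000000e+00,
         1.00000000e+00]])}
```

View pics/top0.png

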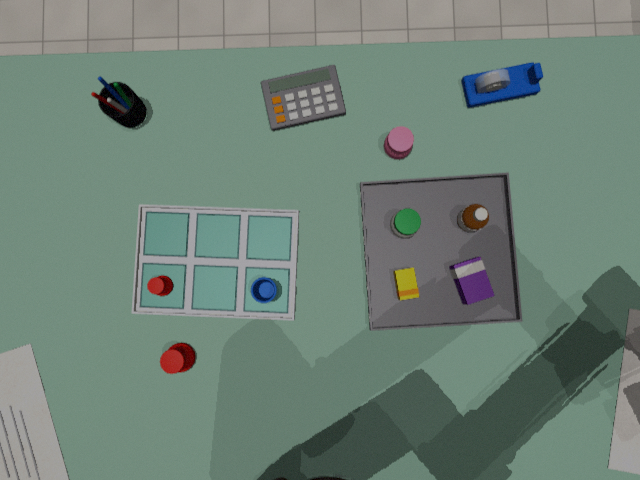

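View pics/side0.png

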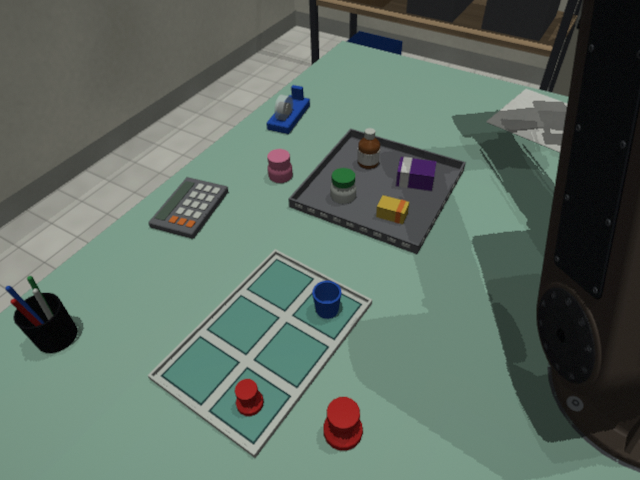

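The top view has the tray at left. The marker is at (160,286), the cup at (265,290), and the look-alike large red marker at (177,358) is outside the tray. The basket is at right with the tub (407,222), bottle (475,217), box (407,284) and carton (473,281). The side view agrees.

```bash
cat > h.py <<'E'
from bench import *
import cv2,numpy as np
RNG={'green':((50,150,60),(75,255,255)),'red':((0,190,90),(5,255,255)),'blue':((105,150,60),(122,255,255)),
'purple':((125,90,40),(150,255,255)),'yellow':((20,150,90),(35,255,255)),'amber':((5,170,30),(17,255,140)),
'teal':((74,95,60),(88,200,170)),'white':((0,0,150),(179,40,255)),'orange':((6,180,141),(19,255,255))}
def shot(n):
    s=read_state(); g=grab_frame(n)
    if n=='wrist':
        T=np.eye(4);T[:3,:3]=s['orientation'];T[:3,3]=s['tcp_pos'];T=T@g['T_tool_cam'];g['xyz']=T[:3,3];g['orientation']=T[:3,:3]
    return g
def blobs(f,c,amin=40):
    m=cv2.inRange(cv2.cvtColor(f,cv2.COLOR_BGR2HSV),np.array(RNG[c][0]),np.array(RNG[c][1]))
    m=cv2.morphologyEx(m,cv2.MORPH_OPEN,np.ones((2,2)))
    cs,_=cv2.findContours(m,cv2.RETR_EXTERNAL,cv2.CHAIN_APPROX_NONE)
    return sorted([x for x in cs if cv2.contourArea(x)>amin],key=cv2.contourArea,reverse=True)
def cen(c): m=cv2.moments(c); return np.array([m['m10']/m['m00'],m['m01']/m['m00']])
def ray(g,p):
    p=np.atleast_2d(p).astype(float); d=np.c_[(p[:,0]-g['cx'])/g['fx'],(p[:,1]-g['cy'])/g['fy'],np.ones(len(p))]
    return d@g['orientation'].T
def plane(g,p,z):
    d=ray(g,p); return g['xyz']+d*((z-g['xyz'][2])/d[:,2])[:,None]
def tri(g1,p1,g2,p2):
    d1,d2=ray(g1,p1)[0],ray(g2,p2)[0]
    t=np.linalg.lstsq(np.c_[d1,-d2],g2['xyz']-g1['xyz'],rcond=None)[0]
    a,b=g1['xyz']+t[0]*d1,g2['xyz']+t[1]*d2
    return (a+b)/2,np.linalg.norm(a-b)
E
python3 - <<'E'
from h import *
np.set_printoptions(precision=1,suppress=True)
G={n:shot(n) for n in('top','side')}
for c in ['green','red','blue','purple','yellow','amber','teal','white']:
    for n in G:
        print(c,n,[(cen(b).round(1).tolist(),int(cv2.contourArea(b))) for b in blobs(G[n]['frame'],c)[:8]])
E
```

```text
green top [([408.8, 221.3], 425)]
green side [([344.1, 176.6], 233)]
red top [([172.4, 362.1], 339), ([155.5, 286.7], 132)]
red side [([343.9, 413.8], 742), ([247.5, 396.0], 443), ([342.1, 438.8], 341)]
blue top [([505.6, 86.0], 1474), ([264.4, 290.7], 480), ([117.5, 96.9], 49)]
blue side [([290.9, 112.4], 586), ([327.5, 293.4], 495), ([20.7, 300.7], 105)]
purple top [([475.4, 288.5], 826), ([466.2, 263.5], 86)]
purple side [([422.8, 174.9], 658), ([400.0, 170.9], 46)]
yellow top [([406.7, 280.3], 377), ([409.9, 297.0], 59)]
yellow side [([389.5, 204.2], 205)]
amber top [([473.0, 218.9], 255)]
amber side [([370.0, 146.8], 127)]
teal top []
teal side []
white top [([218.2, 263.8], 16260), ([28.8, 416.7], 5431), ([626.1, 436.8], 1770), ([66.4, 19.5], 1598), ([246.9, 16.7], 1399), ([203.2, 17.9], 1233), ([294.1, 14.1], 1165), ([431.0, 13.5], 1162)]
white side [([252.9, 356.7], 18311), ([209.5, 121.0], 7195), ([103.8, 195.5], 1730), ([79.1, 218.2], 1599), ([52.5, 245.3], 1561), ([16.9, 268.2], 892), ([297.7, 44.1], 731), ([527.3, 100.8], 515)]
```

Run:
```python
from h import *
np.set_printoptions(precision=1,suppress=True)
G={n:shot(n) for n in('top','side')}
Q={}
for n,g in G.items():
    f=g['frame']; w=blobs(f,'white')
    w=[b for b in w if cv2.contourArea(b)>14000][0]
    hull=np.zeros(f.shape[:2],np.uint8); cv2.drawContours(hull,[cv2.convexHull(w)],-1,255,-1)
    hsv=cv2.cvtColor(f,cv2.COLOR_BGR2HSV); m=cv2.inRange(hsv,(0,0,140),(179,45,255))
    m=cv2.bitwise_and(cv2.bitwise_not(m),hull); m=cv2.morphologyEx(m,cv2.MORPH_OPEN,np.ones((5,5)))
    cs,_=cv2.findContours(m,cv2.RETR_EXTERNAL,cv2.CHAIN_APPROX_NONE)
    Q[n]=[]
    for c in cs:
        if cv2.contourArea(c)>600:
            p=plane(g,cen(c),4)[0]; Q[n].append(p)
            print(n,cen(c),cv2.contourArea(c),p[:2],np.sqrt(cv2.contourArea(cv2.convexHull(plane(g,c[:,0],4)[:,:2].astype(np.float32)))))
    cor=cv2.approxPolyDP(cv2.convexHull(w),12,True)[:,0]
    P=plane(g,cor,12)[:,:2]; print(n,'corners',cor.tolist(),P.tolist(),cv2.minAreaRect(plane(g,w[:,0],12)[:,:2].astype(np.float32)))
T,S=G['top'],G['side']
for c,z,sel in [('green',1,0),('blue',1,None),('purple',1,0),('yellow',1,0),('amber',1,0)]:
    a,b=blobs(T['frame'],c),blobs(S['frame'],c)
    i=1 if c=='blue' else 0
    print(c,tri(T,cen(a[i]),S,cen(b[i])))
a,b=blobs(T['frame'],'red'),blobs(S['frame'],'red'); print('red',tri(T,cen(a[1]),S,cen(b[1])))
# carton/yellow box orientation: whole hull incl. band, top-face, plane
for c,z in[('purple',44),('yellow',34)]:
    print(c,cv2.minAreaRect(plane(T,blobs(T['frame'],c)[0][:,0],z)[:,:2].astype(np.float32)))
```

```text
top [266.4 289.5] 1934.5 [463.9 104.2] 84.87642035485747
top [214.3 287.6] 1934.0 [469.7 204.2] 85.3639590191412
top [162.6 285.5] 1916.0 [475.7 303.9] 85.20461708822099
top [268.7 237.7] 1906.5 [563.2  98.3] 85.44438279263403
top [217.2 235.8] 1893.5 [569.3 198. ] 85.75038806918312
top [165.9 233.8] 1878.5 [575.4 297.7] 85.8033337141912
top corners [[143, 209], [298, 214], [294, 321], [133, 314]] [[623.7598892800751, 339.817272744862], [606.6148322714644, 40.56654159662647], [403.6766324778026, 51.9459867510009], [422.9255930210806, 358.01704549819505]] ((514.657958984375, 199.6988525390625), (308.85260009765625, 203.7919921875), 86.40202331542969)
side [249.5 404.6] 3246.5 [477.8 306.2] 86.41151907599766
side [199.9 369.8] 2785.0 [578.  299.9] 86.63205861255277
side [291.1 354. ] 2594.5 [471.5 205.8] 86.53080349128268
side [242.9 324.2] 2227.5 [571.7 199.5] 86.27999147235143
side [326.9 309.4] 2178.5 [466.4 103.9] 89.37649131749376
side [280.2 284.3] 1824.5 [565.7  99.2] 86.61180146682624
side corners [[279, 257], [368, 305], [254, 454], [149, 375]] [[599.5734608213717, 52.34178703
[... 165 characters left out ...]
, (299.37646484375, 210.1282196044922), 86.4740982055664)
green (array([ 583.1, -164.1,   54.5]), np.float64(1.9739420207964682))
blue (array([463.3, 103.3,  49.8]), np.float64(2.94313226537651))
purple (array([ 459.5, -286.5,   22.5]), np.float64(3.124512669114683))
yellow (array([ 476.9, -158.8,   31.6]), np.float64(2.9562755684452657))
amber (array([ 589.3, -277.4,   53.7]), np.float64(12.122085276515454))
red (array([474.4, 307.5,  37. ]), np.float64(0.9324345799160191))
purple ((458.35357666015625, -280.52557373046875), (50.616546630859375, 59.624088287353516), 17.1331787109375)
yellow ((475.4581298828125, -159.24240112304688), (39.560218811035156, 35.43876647949219), 8.204347610473633)
```

```bash
R='[0.252,0.394,0.03]'; python3 -m handwheel '{"xyz":[[0.252,0.394,0.03],[0.252,0.394,0.03],[0.252,0.394,0.03],[0.252,0.394,0.03],[0.252,0.394,0.03],[0.252,0.394,0.03],[0.252,0.394,0.03],[0.252,0.394,0.03],[0.252,0.394,0.03],[0.252,0.394,0.03],[0.252,0.394,0.03]],"turn":[[0,0,1.1],[0,0,1.1],[0,0,1.1],[0,0,1.1],[0,0,1.1],[0,0,1.1],[0,0,1.1],[0,0,1.1],[0,0,1.1],[0,0,1.1],[0,0,1.1]]}' 0.0876 25
python3 - <<'E'
from h import *
import pickle
g=shot('wrist');pickle.dump(g,open('w1.pkl','wb'));cv2.imwrite('pics/w1.png',g['frame'])
E
```

```text
time: 1.72
tcp_pos: [519.8, -226.1, 256.5]
orientation: [[-0.063, -0.998, -0.0], [-0.998, 0.063, -0.0], [0.0, 0.0, -1.0]]
ft_force: [-0.3, -0.1, 0.9]
finger_gap: 0.998
gripper_force: 0.0
```

View pics/w1.png

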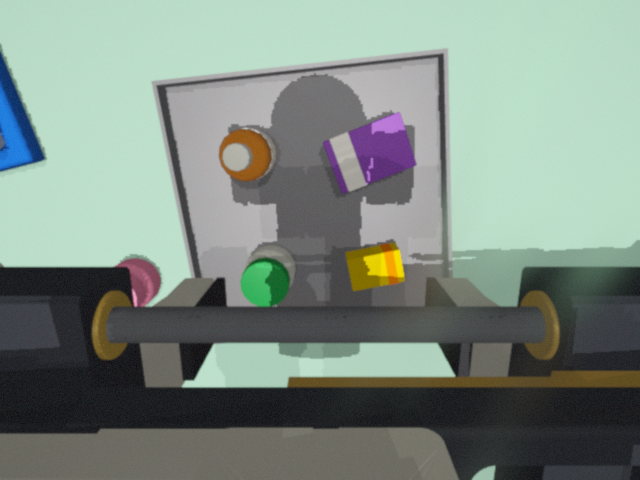

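```bash
python3 -m handwheel '{"xyz":[[0.03,-0.04,0],[0.067,-0.05,0],[0.067,-0.05,0],[0.067,-0.05,0],[0.067,-0.05,0]],"turn":[[0,0,0],[0,0,0],[0,0,0],[0,0,0],[0,0,0]]}'
python3 - <<'E'
from h import *
import pickle
np.set_printoptions(precision=1,suppress=True)
g=shot('wrist');pickle.dump(g,open('w2.pkl','wb'));cv2.imwrite('pics/w2.png',g['frame'])
g1=pickle.load(open('w1.pkl','rb'))
for c in ['green','red','blue','purple','yellow','amber','white','orange']:
    for k in (g1,g): print(c,[(cen(b).round(1).tolist(),int(cv2.contourArea(b))) for b in blobs(k['frame'],c)[:6]])
E
```

```text
time: 2.4
tcp_pos: [586.6, -275.4, 257.0]
orientation: [[-0.062, -0.998, 0.0], [-0.998, 0.062, -0.0], [0.0, -0.0, -1.0]]
ft_force: [-1.5, -0.1, -0.5]
finger_gap: 1.002
gripper_force: 0.0
green [([266.0, 283.2], 1705)]
green [([335.6, 304.0], 95)]
red []
red []
blue [([15.2, 127.5], 2561)]
blue [([59.2, 129.0], 7221)]
purple [([383.4, 148.7], 2918), ([336.0, 167.9], 306)]
purple [([451.7, 194.6], 2710), ([403.8, 210.3], 473)]
yellow [([374.6, 267.7], 1873), ([107.6, 326.2], 1021), ([602.3, 379.2], 954), ([466.1, 382.6], 495), ([316.9, 382.9], 350)]
yellow [([108.0, 325.9], 1031), ([600.0, 379.6], 989), ([461.9, 382.6], 532), ([327.9, 382.7], 523), ([416.7, 298.6], 229), ([388.6, 383.5], 85)]
amber [([263.6, 154.0], 121)]
amber [([320.4, 185.3], 83)]
white [([276.2, 122.3], 79028), ([223.5, 172.5], 13410), ([405.2, 153.3], 10315), ([348.4, 161.8], 987), ([209.8, 374.7], 587), ([236.6, 157.8], 516)]
white [([303.9, 133.2], 105677), ([261.9, 233.4], 925), ([383.6, 372.7], 733), ([208.8, 374.4], 544), ([369.0, 350.6], 447), ([321.1, 211.3], 440)]
orange [([250.0, 154.2], 834), ([393.8, 280.5], 52)]
orange [([322.0, 200.7], 758)]
```

The wrist view shows the bottle cap at (236,157), tub lid at (265,283), carton centred near (370,152) with its long axis tilted, and box near (376,267). The white band is toward the bottle side.

Run:
```python
from h import *
import pickle
np.set_printoptions(precision=1,suppress=True)
a,b=[pickle.load(open(f'w{i}.pkl','rb')) for i in(1,2)]
print('cap',tri(a,[236.6,157.8],b,[321.1,211.3]),plane(a,[236.6,157.8],89),plane(b,[321.1,211.3],89))
t=shot('top'); pickle.dump(t,open('t.pkl','wb'))
g=pickle.load(open('t.pkl','rb'))
print('shoulder',plane(a,[250,154.2],65),plane(b,[322,200.7],65))
ga=blobs(a['frame'],'green')[0]
print('tub',tri(a,cen(ga),t,[408.8,221.3]),plane(a,cen(ga),58))
hsv=cv2.cvtColor(a['frame'],cv2.COLOR_BGR2HSV)
print('green V',np.percentile(hsv[cv2.drawContours(np.zeros((480,640),np.uint8),[ga],-1,255,-1)>0],[5,50,95],axis=0).tolist())
# basket inner/outer: corners seen in w1 at rim z=24
print('basket',plane(a,[[154,83],[446,50]],24))
for n,p in [('carton',[[324,146],[401,113],[415,162],[343,194]]),]:
    q=plane(a,p,44); print(n,q[:,:2],np.linalg.norm(np.diff(np.r_[q,q[:1]],axis=0),axis=1))
```

```text
cap (array([ 590.9, -283. ,   88.8]), np.float64(0.06831310891311221)) [[ 590.8 -283.    89. ]] [[ 590.9 -283.    89. ]]
shoulder [[ 584.  -284.6   65. ]] [[ 590.  -288.4   65. ]]
tub (array([ 581.8, -162.2,   64.8]), np.float64(1.174578558576483)) [[ 583.7 -159.6   58. ]]
green V [[67.0, 149.0, 86.55000000000001], [69.0, 176.0, 176.0], [70.0, 213.0, 191.0]]
basket [[ 675.3 -354.9   24. ]
 [ 399.6 -366.1   24. ]]
carton [[ 518.2 -287.1]
 [ 445.9 -312. ]
 [ 433.2 -267. ]
 [ 502.7 -241. ]] [76.5 46.7 74.2 48.6]
```

Run:
```python
import cv2
a=cv2.imread('pics/w1.png')[90:320,200:440]; b=cv2.imread('pics/w2.png')[130:360,270:510]
import numpy as np
cv2.imwrite('pics/c1.png',cv2.resize(np.hstack([a,b]),None,fx=1.65,fy=1.65,interpolation=cv2.INTER_CUBIC))
```

```text
(no output)
```

View pics/c1.png

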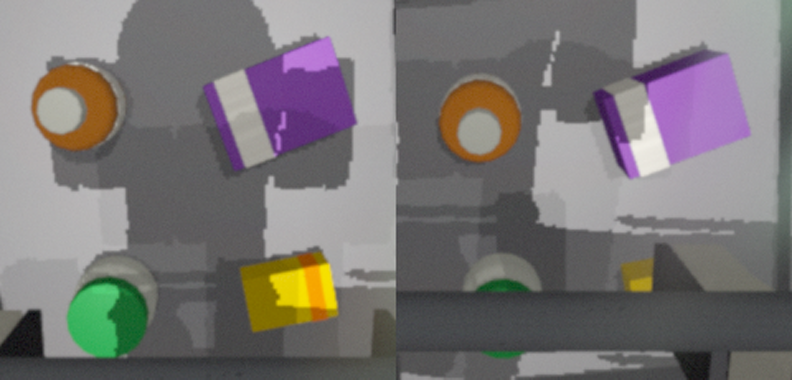

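Cap triangulates to z 88.8 (expected 89), so the bottle is at (590.9, −283.0). I'll grasp it now.

```bash
python3 -m handwheel '{"xyz":[[0.0036,-0.0076,-0.04],[0.0036,-0.0076,-0.1],[0.0036,-0.0076,-0.15],[0.0036,-0.0076,-0.19],[0.0036,-0.0076,-0.22],[0.0036,-0.0076,-0.2286],[0.0036,-0.0076,-0.2286]],"turn":[[0,0,0],[0,0,0],[0,0,0],[0,0,0],[0,0,0],[0,0,0],[0,0,0]]}'
python3 -m handwheel '{"xyz":[[0,0,0],[0,0,0],[0,0,0],[0,0,0],[0,0,0],[0,0,0],[0,0,0]],"turn":[[0,0,0],[0,0,0],[0,0,0],[0,0,0],[0,0,0],[0,0,0],[0,0,0]]}' 0 25
```

```text
time: 3.38
tcp_pos: [591.1, -283.0, 28.5]
orientation: [[-0.062, -0.998, 0.0], [-0.998, 0.062, -0.0], [0.0, -0.0, -1.0]]
ft_force: [0.5, -0.4, 1.3]
finger_gap: 0.999
gripper_force: 0.0
time: 4.25
tcp_pos: [590.9, -283.0, 28.2]
orientation: [[-0.062, -0.998, 0.0], [-0.998, 0.062, -0.0], [0.0, -0.0, -1.0]]
ft_force: [-0.1, 1.5, 3.0]
finger_gap: 0.534
gripper_force: 25.0
```

```bash
python3 -m handwheel '{"xyz":[[0,0,0.03],[0,0,0.08],[-0.005,0.02,0.11],[-0.015,0.06,0.11],[-0.029,0.118,0.11],[-0.043,0.176,0.11],[-0.057,0.234,0.11],[-0.071,0.29,0.11],[-0.085,0.346,0.11],[-0.098,0.4,0.11],[-0.108,0.44,0.11],[-0.115,0.47,0.11],[-0.1203,0.488,0.11],[-0.1203,0.488,0.09],[-0.1203,0.488,0.05],[-0.1203,0.488,0.025],[-0.1203,0.488,0.025],[-0.1203,0.488,0.025]],"turn":[[0,0,0],[0,0,0],[0,0,0],[0,0,0],[0,0,0],[0,0,0],[0,0,0],[0,0,0],[0,0,0],[0,0,0],[0,0,0],[0,0,0],[0,0,0],[0,0,0],[0,0,0],[0,0,0],[0,0,0],[0,0,0]]}'
python3 - <<'E'
from h import *
g=shot('side'); cv2.imwrite('pics/s2.png',cv2.resize(g['frame'][200:460,130:400],None,fx=2,fy=2))
E
```

```text
time: 6.5
tcp_pos: [471.2, 205.2, 53.7]
orientation: [[-0.062, -0.998, 0.001], [-0.998, 0.062, 0.0], [-0.0, -0.001, -1.0]]
ft_force: [-0.4, 0.2, -0.9]
finger_gap: 0.535
gripper_force: 25.0
```

View pics/s2.png

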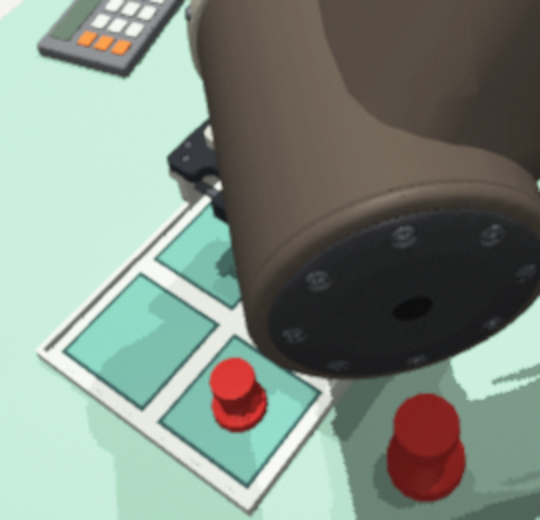

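```bash
python3 -m handwheel '{"xyz":[[0,0,-0.012],[0,0,-0.02],[0,0,-0.0245],[0,0,-0.0245],[0,0,-0.0245]],"turn":[[0,0,0],[0,0,0],[0,0,0],[0,0,0],[0,0,0]]}'
python3 -m handwheel '{"xyz":[[0,0,0],[0,0,0],[0,0,0],[0,0,0],[0,0,0]],"turn":[[0,0,0],[0,0,0],[0,0,0],[0,0,0],[0,0,0]]}' 0.0876
python3 -m handwheel '{"xyz":[[0,0,0.03],[0,0,0.08],[0,0,0.14],[0.01,-0.06,0.18],[0.03,-0.12,0.18],[0.05,-0.18,0.18],[0.05,-0.18,0.18]],"turn":[[0,0,0],[0,0,0],[0,0,0],[0,0,0],[0,0,0],[0,0,0],[0,0,0]]}'
python3 - <<'E'
from h import *
g=shot('wrist');t=shot('top'); cv2.imwrite('pics/p2.png',np.hstack([cv2.resize(g['frame'],(400,300)),cv2.resize(t['frame'][170:350,120:360],(400,300))]))
E
```

```text
time: 7.18
tcp_pos: [470.6, 205.1, 28.4]
orientation: [[-0.062, -0.998, -0.0], [-0.998, 0.062, -0.0], [0.0, 0.0, -1.0]]
ft_force: [0.5, -0.5, -0.9]
finger_gap: 0.54
gripper_force: 25.0
time: 7.8
tcp_pos: [470.6, 205.0, 28.5]
orientation: [[-0.062, -0.998, -0.0], [-0.998, 0.062, 0.0], [-0.0, 0.0, -1.0]]
ft_force: [0.0, -0.1, 0.4]
finger_gap: 0.985
gripper_force: 0.0
time: 8.68
tcp_pos: [520.9, 21.9, 208.5]
orientation: [[-0.066, -0.998, 0.0], [-0.998, 0.066, -0.0], [0.0, -0.0, -1.0]]
ft_force: [1.1, -0.7, -0.3]
finger_gap: 1.002
gripper_force: 0.0
```

View pics/p2.png

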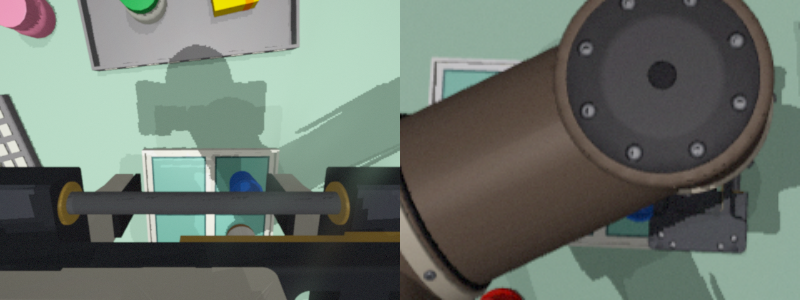

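The bottle was released upright in the middle square; the wrist inset shows its top beside the cup near (235,230). Next is the tub.

```bash
python3 -m handwheel '{"xyz":[[0.0544,-0.19,0.0315],[0.0544,-0.19,0.0315],[0.0544,-0.19,0.0315],[0.0544,-0.19,0.0315],[0.0544,-0.19,0.0315],[0.0544,-0.19,0.0315],[0.0544,-0.19,0.0315],[0.0544,-0.19,0.0315],[0.0544,-0.19,0.0315],[0.0544,-0.19,0.0315],[0.0544,-0.19,0.0315]],"turn":[[0,0,-1.571],[0,0,-1.571],[0,0,-1.571],[0,0,-1.571],[0,0,-1.571],[0,0,-1.571],[0,0,-1.571],[0,0,-1.571],[0,0,-1.571],[0,0,-1.571],[0,0,-1.571]]}'
python3 - <<'E'
from h import *
import pickle
np.set_printoptions(precision=1,suppress=True)
g=shot('wrist');t=shot('top');s=shot('side');pickle.dump([g,t,s],open('w3.pkl','wb'))
cv2.imwrite('pics/p3.png',np.hstack([cv2.resize(g['frame'],(400,300)),cv2.resize(t['frame'][170:350,120:360],(400,300))]))
a=pickle.load(open('w1.pkl','rb'))
c=blobs(g['frame'],'green')[0]; m=cv2.minEnclosingCircle(c); print(cen(c),m,cv2.contourArea(c))
p=plane(g,c[:,0],60)[:,:2].astype(np.float32); print('on 60:',cv2.minEnclosingCircle(p),cv2.fitEllipse(p))
p=plane(a,blobs(a['frame'],'green')[0][:,0],60)[:,:2].astype(np.float32); print('w1 on 60:',cv2.minEnclosingCircle(p),cv2.fitEllipse(p))
print(tri(g,cen(c),a,cen(blobs(a['frame'],'green')[0])))
E
```

```text
time: 10.15
tcp_pos: [575.2, -164.0, 239.9]
orientation: [[-0.998, 0.059, -0.0], [0.059, 0.998, 0.0], [0.0, 0.0, -1.0]]
ft_force: [0.2, 1.3, 0.1]
finger_gap: 1.0
gripper_force: 0.0
[332.6 226.2] ((332.5, 226.125), 25.928184509277344) 1977.0
on 60: ((585.0361938476562, -158.03414916992188), 23.6846981048584) ((585.2484130859375, -158.00717163085938), (44.90403366088867, 46.55084228515625), 84.84323120117188)
w1 on 60: ((582.116943359375, -159.30555725097656), 25.316022872924805) ((583.3701782226562, -159.978515625), (44.92166519165039, 49.70730209350586), 156.05963134765625)
(array([ 585.3, -158.1,   54.2]), np.float64(1.7494995239140896))
```

View pics/p3.png

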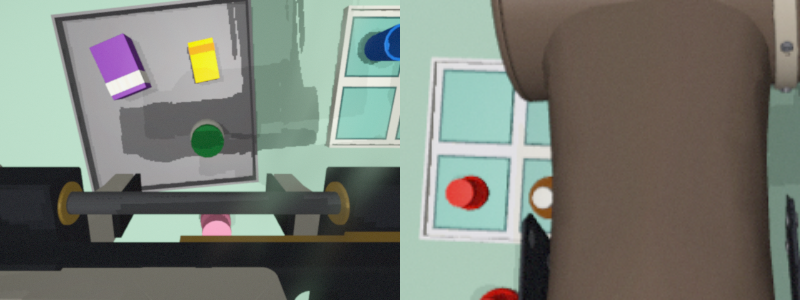

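The tub is at about (584.8, −158.4), with its lid near z 60. In the top inset the bottle stands upright at its square. I'll open less to clear the basket wall.

```bash
python3 -m handwheel '{"xyz":[[0.0098,0.0066,-0.04],[0.0098,0.0066,-0.1],[0.0098,0.0066,-0.15],[0.0098,0.0066,-0.18],[0.0098,0.0066,-0.21],[0.0098,0.0066,-0.222],[0.0098,0.0066,-0.222]],"turn":[[0,0,0],[0,0,0],[0,0,0],[0,0,0],[0,0,0],[0,0,0],[0,0,0]]}' 0.072
python3 -m handwheel '{"xyz":[[0,0,0],[0,0,0],[0,0,0],[0,0,0],[0,0,0],[0,0,0],[0,0,0]],"turn":[[0,0,0],[0,0,0],[0,0,0],[0,0,0],[0,0,0],[0,0,0],[0,0,0]]}' 0 25
python3 - <<'E'
from h import *
import pickle
np.set_printoptions(precision=1,suppress=True)
g,t,s=pickle.load(open('w3.pkl','rb'))
# bottle check: white cap in top image
m=[(cen(b).round(1).tolist(),cv2.contourArea(b)) for b in blobs(t['frame'],'white',10) if 190<cen(b)[0]<240 and 260<cen(b)[1]<320]
print(m,[plane(t,k[0],89)[0] for k in m])
m=[(cen(b).round(1).tolist(),cv2.contourArea(b)) for b in blobs(t['frame'],'red',10)]; print(m)
E
```

```text
time: 11.18
tcp_pos: [584.6, -158.4, 17.6]
orientation: [[-0.998, 0.062, -0.001], [0.062, 0.998, -0.0], [0.001, -0.0, -1.0]]
ft_force: [1.0, -0.6, 0.6]
finger_gap: 0.819
gripper_force: 0.0
time: 12.05
tcp_pos: [585.5, -158.4, 19.1]
orientation: [[-0.998, 0.062, 0.002], [0.062, 0.998, -0.0], [-0.002, -0.0, -1.0]]
ft_force: [-1.0, 0.2, 7.0]
finger_gap: 0.602
gripper_force: 25.0
[([206.1, 289.1], 104.0)] [array([467.2, 200.6,  89. ])]
[([183.8, 355.7], 201.0), ([166.8, 285.5], 125.5), ([166.6, 367.8], 51.5)]
```

```bash
python3 -m handwheel '{"xyz":[[0,0,0.03],[0,0,0.08],[0,0.02,0.11],[-0.001,0.06,0.11],[-0.002,0.118,0.11],[-0.003,0.176,0.11],[-0.004,0.234,0.11],[-0.005,0.29,0.11],[-0.006,0.34,0.11],[-0.007,0.39,0.11],[-0.008,0.425,0.11],[-0.0081,0.447,0.11],[-0.0081,0.4572,0.1],[-0.0081,0.4572,0.07],[-0.0081,0.4572,0.035],[-0.0081,0.4572,0.015],[-0.0081,0.4572,0.005],[-0.0081,0.4572,0.0005],[-0.0081,0.4572,0.0005],[-0.0081,0.4572,0.0005]],"turn":[[0,0,0],[0,0,0],[0,0,0],[0,0,0],[0,0,0],[0,0,0],[0,0,0],[0,0,0],[0,0,0],[0,0,0],[0,0,0],[0,0,0],[0,0,0],[0,0,0],[0,0,0],[0,0,0],[0,0,0],[0,0,0],[0,0,0],[0,0,0]]}'
```

```text
time: 14.55
tcp_pos: [577.2, 299.0, 19.2]
orientation: [[-0.998, 0.062, 0.001], [0.062, 0.998, 0.001], [-0.001, 0.001, -1.0]]
ft_force: [-0.0, -0.4, 0.6]
finger_gap: 0.6
gripper_force: 25.0
```

```bash
python3 -m handwheel '{"xyz":[[0,0,0],[0,0,0],[0,0,0],[0,0,0]],"turn":[[0,0,0],[0,0,0],[0,0,0],[0,0,0]]}' 0.066
python3 -m handwheel '{"xyz":[[0,0,0.03],[0,0,0.08],[0,0,0.13],[0,-0.03,0.18],[0,-0.09,0.2],[0,-0.15,0.2],[-0.02,-0.21,0.2],[-0.04,-0.27,0.2],[-0.06,-0.33,0.2],[-0.07,-0.39,0.2],[-0.08,-0.45,0.2],[-0.08,-0.5,0.2],[-0.08,-0.54,0.2],[-0.08,-0.54,0.2],[-0.08,-0.54,0.2]],"turn":[[0,0,0],[0,0,0],[0,0,0],[0,0,0],[0,0,0.05],[0,0,0.1],[0,0,0.2],[0,0,0.3],[0,0,0.36],[0,0,0.36],[0,0,0.36],[0,0,0.36],[0,0,0.36],[0,0,0.36],[0,0,0.36]]}' 0.0876
python3 - <<'E'
from h import *
import pickle
g=shot('wrist');t=shot('top');s=shot('side');pickle.dump([g,t,s],open('w4.pkl','wb'))
cv2.imwrite('pics/p4.png',np.vstack([np.hstack([g['frame'][:300,100:500],cv2.resize(t['frame'][170:350,120:360],(400,300))]),cv2.resize(s['frame'][180:480,100:500],(800,600))])[:580])
cv2.imwrite('pics/p4.png',np.hstack([g['frame'][:300,100:500],cv2.resize(t['frame'][170:350,120:360],(400,300))]))
E
```

```text
time: 15.05
tcp_pos: [576.7, 298.9, 18.5]
orientation: [[-0.998, 0.062, 0.0], [0.062, 0.998, 0.0], [-0.0, 0.0, -1.0]]
ft_force: [-0.1, 0.6, 0.1]
finger_gap: 0.756
gripper_force: 0.0
time: 16.92
tcp_pos: [496.5, -241.1, 218.3]
orientation: [[-0.956, -0.293, -0.0], [-0.293, 0.956, 0.0], [0.0, 0.0, -1.0]]
ft_force: [-0.2, 0.6, 0.3]
finger_gap: 1.0
gripper_force: 0.0
```

View pics/p4.png

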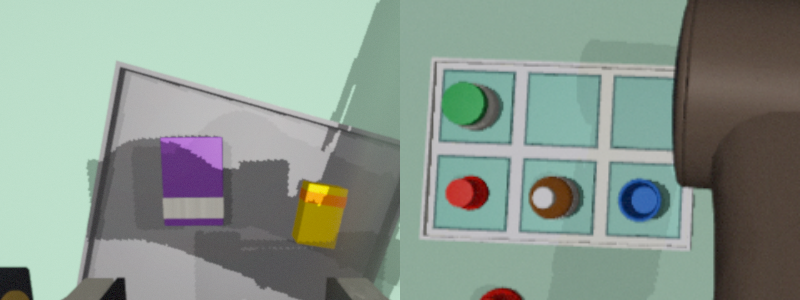

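Tub and bottle stand on their squares, with marker and cup undisturbed. The carton top face spans about (261..323, 137..225) in the full wrist frame, and the box is at about (420,215).

Run:
```python
from h import *
import pickle
np.set_printoptions(precision=1,suppress=True)
g,t,s=pickle.load(open('w4.pkl','rb')); a=pickle.load(open('w1.pkl','rb')); b2=pickle.load(open('w2.pkl','rb'))
P={}
for nm,k in (('w4',g),('w1',a),('w2',b2)):
    hsv=cv2.cvtColor(k['frame'],cv2.COLOR_BGR2HSV)
    m=cv2.inRange(hsv,(125,90,30),(150,255,255)); m=cv2.morphologyEx(m,cv2.MORPH_OPEN,np.ones((3,3)))
    cs,_=cv2.findContours(m,cv2.RETR_EXTERNAL,cv2.CHAIN_APPROX_NONE); cs=[c for c in cs if cv2.contourArea(c)>60]
    c=np.vstack(cs); h=cv2.convexHull(c)
    q=cv2.approxPolyDP(h,4,True)[:,0]
    p=plane(k,c[:,0],44)[:,:2].astype(np.float32)
    print(nm,len(cs),q.tolist(),'rect on 44',cv2.minAreaRect(p)); 
    P[nm]=q
    m=cv2.inRange(hsv,(18,150,60),(35,255,255))|cv2.inRange(hsv,(6,180,100),(19,255,255))
    m=cv2.morphologyEx(m,cv2.MORPH_CLOSE,np.ones((3,3)))
    cs,_=cv2.findContours(m,cv2.RETR_EXTERNAL,cv2.CHAIN_APPROX_NONE)
    cs=[c for c in cs if cv2.contourArea(c)>600 and cen(c)[0]>330 and cen(c)[0]<450 and cen(c)[1]<300]
    for c in cs: print('box',cv2.approxPolyDP(cv2.convexHull(c),4,True)[:,0].tolist(),cv2.minAreaRect(plane(k,c[:,0],34)[:,:2].astype(np.float32)))
f=g['frame']; cv2.imwrite('pics/c4.png',cv2.resize(f[120:260,240:460],None,fx=3.6,fy=3.6,interpolation=cv2.INTER_CUBIC))
```

```text
w4 2 [[322, 224], [265, 225], [261, 138], [321, 138]] rect on 44 ((475.6357116699219, -277.6496887207031), (75.17839050292969, 51.570072174072266), 17.015676498413086)
box [[403, 181], [447, 190], [432, 248], [398, 243], [392, 235]] ((471.8421325683594, -160.67832946777344), (57.451202392578125, 41.35805892944336), 8.723479270935059)
w1 2 [[414, 164], [341, 192], [324, 142], [399, 113]] rect on 44 ((475.8073425292969, -277.6376037597656), (75.9661865234375, 52.119564056396484), 17.89912986755371)
box [[394, 243], [404, 280], [353, 290], [346, 252]] ((472.862060546875, -161.82313537597656), (55.98905563354492, 44.431217193603516), 7.940746784210205)
w2 2 [[483, 211], [411, 237], [390, 186], [447, 164], [469, 167]] rect on 44 ((479.1005554199219, -280.2824401855469), (79.04672241210938, 57.090362548828125), 17.42174530029297)
```

View pics/c4.png

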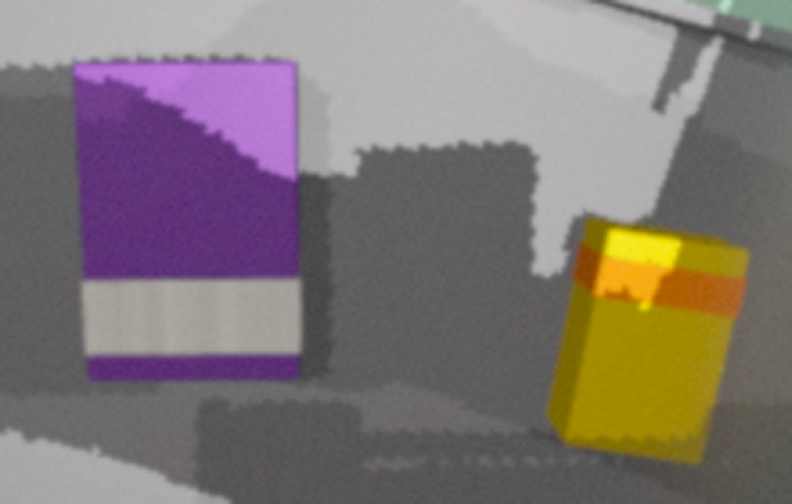

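Carton: centre (475.7, −277.6), yaw 17.4°, top face 75×52 on z 44, matching its size. I'll grasp it.

```bash
python3 -m handwheel '{"xyz":[[-0.021,-0.0364,-0.03],[-0.021,-0.0364,-0.08],[-0.021,-0.0364,-0.13],[-0.021,-0.0364,-0.165],[-0.021,-0.0364,-0.19],[-0.021,-0.0364,-0.2045],[-0.021,-0.0364,-0.2045]],"turn":[[0,0,0.007],[0,0,0.007],[0,0,0.007],[0,0,0.007],[0,0,0.007],[0,0,0.007],[0,0,0.007]]}' 0.07
python3 -m handwheel '{"xyz":[[0,0,0],[0,0,0],[0,0,0],[0,0,0],[0,0,0],[0,0,0]],"turn":[[0,0,0],[0,0,0],[0,0,0],[0,0,0],[0,0,0],[0,0,0]]}' 0 20
python3 -m handwheel '{"xyz":[[0,0,0.03],[0,0,0.08],[0,0,0.12]],"turn":[[0,0,0],[0,0,0],[0,0,0]]}'
python3 - <<'E'
from h import *
import pickle
np.set_printoptions(precision=2,suppress=True)
print(read_state()['orientation'])
g,t,s=pickle.load(open('w4.pkl','rb'))
for n,c,z in (('tub','green',60),('marker','red',48),('cup','blue',52)):
    for v in (t,s):
        b=[x for x in blobs(v['frame'],c) if 130<cen(x)[0]<330 and cen(x)[1]>200 and cen(x)[1]<420]
        print(n,[(cen(x).round(1).tolist(),plane(v,cen(x),z)[0][:2].round(1).tolist()) for x in b[:2]])
for v in (t,s):
    b=[x for x in blobs(v['frame'],'white',15) if cv2.contourArea(x)<300 and 190<cen(x)[0]<320 and 250<cen(x)[1]<360]
    print('cap',[(cen(x).round(1).tolist(),cv2.contourArea(x),plane(v,cen(x),89)[0][:2].round(1).tolist()) for x in b])
E
```

```text
time: 17.95
tcp_pos: [475.5, -277.0, 13.5]
orientation: [[-0.954, -0.301, -0.001], [-0.301, 0.954, 0.0], [0.001, 0.001, -1.0]]
ft_force: [0.5, -0.1, -0.2]
finger_gap: 0.798
gripper_force: 0.0
time: 18.7
tcp_pos: [476.3, -277.7, 15.0]
orientation: [[-0.954, -0.3, 0.002], [-0.3, 0.954, -0.0], [-0.001, -0.001, -1.0]]
ft_force: [-0.9, 2.5, 6.7]
finger_gap: 0.593
gripper_force: 20.0
time: 19.08
tcp_pos: [475.7, -277.7, 135.8]
orientation: [[-0.954, -0.3, 0.001], [-0.3, 0.954, -0.0], [-0.001, -0.0, -1.0]]
ft_force: [0.4, 0.1, -1.7]
finger_gap: 0.596
gripper_force: 20.0
[[-0.95 -0.3   0.  ]
 [-0.3   0.95 -0.  ]
 [-0.   -0.   -1.  ]]
tub [([154.1, 230.3], [576.5, 302.5])]
tub [([194.8, 351.5], [573.8, 298.8])]
marker [([175.3, 365.5], [330.1, 266.8]), ([183.5, 349.4], [358.7, 251.8])]
marker [([247.6, 396.1], [470.2, 311.3])]
cup [([264.5, 290.8], [461.9, 102.1])]
cup [([327.4, 293.4], [463.8, 105.4])]
cap []
cap [([211.5, 314.5], 57.0, [577.2, 248.9])]
```

```bash
python3 -m handwheel '{"xyz":[[0.005,0.02,0],[0.014,0.06,0],[0.026,0.11,0],[0.04,0.17,0],[0.053,0.225,0],[0.066,0.28,0],[0.077,0.325,0],[0.084,0.355,0],[0.0888,0.3764,0],[0.0888,0.3764,-0.03],[0.0888,0.3764,-0.065],[0.0888,0.3764,-0.09],[0.0888,0.3764,-0.105],[0.0888,0.3764,-0.115],[0.0888,0.3764,-0.1195],[0.0888,0.3764,-0.1195],[0.0888,0.3764,-0.1195]],"turn":[[0,0,0.1],[0,0,0.25],[0,0,0.42],[0,0,0.6],[0,0,0.78],[0,0,0.94],[0,0,1.08],[0,0,1.17],[0,0,1.205],[0,0,1.205],[0,0,1.205],[0,0,1.205],[0,0,1.205],[0,0,1.205],[0,0,1.205],[0,0,1.205],[0,0,1.205]]}'
```

```text
time: 21.2
tcp_pos: [565.0, 99.0, 15.1]
orientation: [[-0.061, -0.998, 0.001], [-0.998, 0.061, 0.001], [-0.001, -0.001, -1.0]]
ft_force: [0.6, -0.2, -0.7]
finger_gap: 0.595
gripper_force: 20.0
```

```bash
python3 -m handwheel '{"xyz":[[0,0,0],[0,0,0],[0,0,0],[0,0,0]],"turn":[[0,0,0],[0,0,0],[0,0,0],[0,0,0]]}' 0.064
python3 -m handwheel '{"xyz":[[0,0,0.03],[0,0,0.08],[0,-0.02,0.13],[-0.01,-0.06,0.17],[-0.03,-0.11,0.19],[-0.045,-0.16,0.2],[-0.06,-0.21,0.2],[-0.07,-0.25,0.2],[-0.08,-0.27,0.2],[-0.08,-0.27,0.2],[-0.08,-0.27,0.2]],"turn":[[0,0,0],[0,0,0],[0,0,-0.1],[0,0,-0.28],[0,0,-0.46],[0,0,-0.64],[0,0,-0.82],[0,0,-1.0],[0,0,-1.18],[0,0,-1.353],[0,0,-1.353]]}' 0.0876
python3 - <<'E'
from h import *
import pickle
np.set_printoptions(precision=1,suppress=True)
g,t,s=shot('wrist'),shot('top'),shot('side');pickle.dump([g,t,s],open('w5.pkl','wb'))
w=g['frame'][:300,:].copy()
cv2.imwrite('pics/p5.png',np.hstack([cv2.resize(g['frame'],(400,300)),cv2.resize(t['frame'][170:350,120:360],(400,300))]))
hsv=cv2.cvtColor(g['frame'],cv2.COLOR_BGR2HSV)
m=cv2.inRange(hsv,(18,150,50),(35,255,255))|cv2.inRange(hsv,(6,180,90),(19,255,255))
m=cv2.morphologyEx(m,cv2.MORPH_CLOSE,np.ones((3,3)))
cs,_=cv2.findContours(m[:310],cv2.RETR_EXTERNAL,cv2.CHAIN_APPROX_NONE)
for c in cs:
    if cv2.contourArea(c)>500: print('box',cen(c),cv2.approxPolyDP(cv2.convexHull(c),3,True)[:,0].tolist(),cv2.minAreaRect(plane(g,c[:,0],34)[:,:2].astype(np.float32)))
E
```

```text
time: 21.7
tcp_pos: [564.5, 98.8, 14.5]
orientation: [[-0.061, -0.998, 0.0], [-0.998, 0.061, -0.0], [0.0, -0.0, -1.0]]
ft_force: [0.2, -0.5, -1.0]
finger_gap: 0.732
gripper_force: 0.0
time: 23.08
tcp_pos: [484.3, -171.5, 214.5]
orientation: [[-0.988, -0.157, 0.0], [-0.157, 0.988, 0.0], [-0.0, 0.0, -1.0]]
ft_force: [-0.2, 0.4, 0.2]
finger_gap: 0.997
gripper_force: 0.0
box [343.3 203.2] [[361, 172], [362, 234], [324, 235], [325, 171]] ((471.08477783203125, -157.51364135742188), (57.628517150878906, 35.81180191040039), 8.077198028564453)
```

View pics/p5.png

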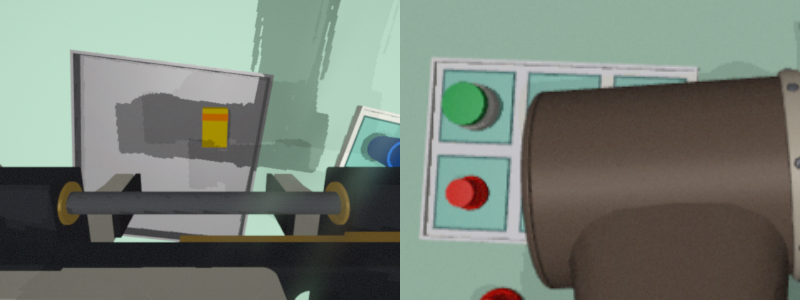

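Box top: centre ≈ (472, −157.5), yaw 8.2°, size 57×36 on z 34, as expected. The carton on the tray is hidden in the top inset, so I'll check it from the side view.

```bash
python3 -m handwheel '{"xyz":[[-0.0125,0.0137,-0.03],[-0.0125,0.0137,-0.08],[-0.0125,0.0137,-0.13],[-0.0125,0.0137,-0.165],[-0.0125,0.0137,-0.19],[-0.0125,0.0137,-0.2055],[-0.0125,0.0137,-0.2055]],"turn":[[0,0,-0.012],[0,0,-0.012],[0,0,-0.012],[0,0,-0.012],[0,0,-0.012],[0,0,-0.012],[0,0,-0.012]]}' 0.056
python3 -m handwheel '{"xyz":[[0,0,0],[0,0,0],[0,0,0],[0,0,0],[0,0,0],[0,0,0]],"turn":[[0,0,0],[0,0,0],[0,0,0],[0,0,0],[0,0,0],[0,0,0]]}' 0 15
python3 -m handwheel '{"xyz":[[0,0,0.03],[0,0,0.08],[0,0,0.13],[-0.02,0,0.17],[-0.03,0,0.17],[-0.03,0,0.17]],"turn":[[0,0,0],[0,0,0],[0,0,0],[0,0,0],[0,0,0],[0,0,0]]}'
python3 - <<'E'
from h import *
import pickle
np.set_printoptions(precision=1,suppress=True)
print(read_state()['orientation'][:,1])
g,t,s=shot('wrist'),shot('top'),shot('side');pickle.dump([g,t,s],open('w6.pkl','wb'))
cv2.imwrite('pics/p6.png',np.hstack([cv2.resize(s['frame'][230:470,130:450],(400,300)),cv2.resize(t['frame'][170:350,120:360],(400,300))]))
for v in (t,s):
    for b in blobs(v['frame'],'purple'):
        if cen(b)[0]<340: print(cv2.contourArea(b),cv2.approxPolyDP(cv2.convexHull(b),3,True)[:,0].tolist(),cv2.minAreaRect(plane(v,b[:,0],44)[:,:2].astype(np.float32)))
E
```

```text
time: 24.1
tcp_pos: [471.3, -157.2, 7.9]
orientation: [[-0.989, -0.147, -0.003], [-0.147, 0.989, -0.0], [0.003, 0.0, -1.0]]
ft_force: [0.0, -0.1, 0.2]
finger_gap: 0.638
gripper_force: 0.0
time: 24.85
tcp_pos: [472.5, -157.4, 9.7]
orientation: [[-0.989, -0.145, 0.001], [-0.145, 0.989, 0.0], [-0.001, -0.0, -1.0]]
ft_force: [-1.3, 2.2, 7.7]
finger_gap: 0.413
gripper_force: 15.0
time: 25.6
tcp_pos: [441.0, -157.4, 178.7]
orientation: [[-0.99, -0.144, 0.0], [-0.144, 0.99, 0.001], [-0.0, 0.001, -1.0]]
ft_force: [0.1, 0.8, -0.6]
finger_gap: 0.405
gripper_force: 15.0
[-0.1  1.   0. ]
738.0 [[290, 226], [289, 252], [262, 250], [263, 224]] ((558.6141357421875, 80.34600830078125), (51.979679107666016, 51.981910705566406), 88.60733795166016)
47.5 [[252, 223], [249, 249]] ((563.486328125, 128.48724365234375), (5.2994537353515625, 48.52710723876953), 86.46170806884766)
811.5 [[282, 251], [303, 261], [304, 278], [291, 292], [266, 268]] ((552.9505615234375, 93.48078918457031), (66.36283874511719, 70.364501953125), 86.34046936035156)
349.0 [[256, 276], [280, 288], [281, 303], [258, 290]] ((556.1121215820312, 141.46096801757812), (25.20383644104004, 70.11293029785156), 86.5313491821289)
```

View pics/p6.png

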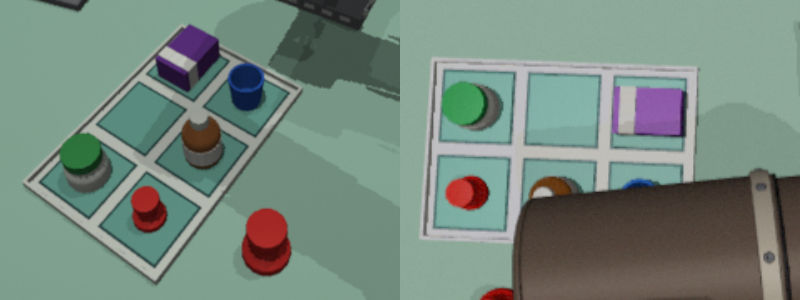

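Side and top insets show all items standing, with the carton flat on the far square behind the cup. I'll take a close wrist look at the carton before stacking.

```bash
python3 -m handwheel '{"xyz":[[0.005,0.015,0.005],[0.018,0.045,0.015],[0.034,0.085,0.021],[0.05,0.125,0.021],[0.066,0.165,0.021],[0.082,0.205,0.021],[0.096,0.24,0.021],[0.11,0.275,0.021],[0.119,0.297,0.021],[0.124,0.3075,0.021],[0.124,0.3075,0.021],[0.124,0.3075,0.021]],"turn":[[0,0,0.08],[0,0,0.22],[0,0,0.38],[0,0,0.55],[0,0,0.72],[0,0,0.89],[0,0,1.05],[0,0,1.2],[0,0,1.31],[0,0,1.365],[0,0,1.365],[0,0,1.365]]}'
python3 - <<'E'
from h import *
import pickle
np.set_printoptions(precision=1,suppress=True)
print(read_state()['orientation'][:,1])
g=shot('wrist');pickle.dump(g,open('w7.pkl','wb'));cv2.imwrite('pics/p7.png',g['frame'])
bs=[b for b in blobs(g['frame'],'purple',60)]
for b in bs: print(cen(b),cv2.contourArea(b))
c=np.vstack(bs); print(cv2.approxPolyDP(cv2.convexHull(c),3,True)[:,0].tolist(),cv2.minAreaRect(plane(g,c[:,0],44)[:,:2].astype(np.float32)))
E
```

```text
time: 27.25
tcp_pos: [565.7, 149.6, 199.0]
orientation: [[-0.062, -0.998, -0.002], [-0.998, 0.062, -0.001], [0.001, 0.001, -1.0]]
ft_force: [-0.8, -0.5, -0.7]
finger_gap: 0.411
gripper_force: 15.0
[-1.   0.1  0. ]
[323.1 143.2] 4019.0
[324.4 203.3] 381.5
[[356, 112], [354, 206], [293, 206], [290, 112]] ((565.011962890625, 98.55909729003906), (75.11839294433594, 51.129276275634766), 86.47208404541016)
```

View pics/p7.png

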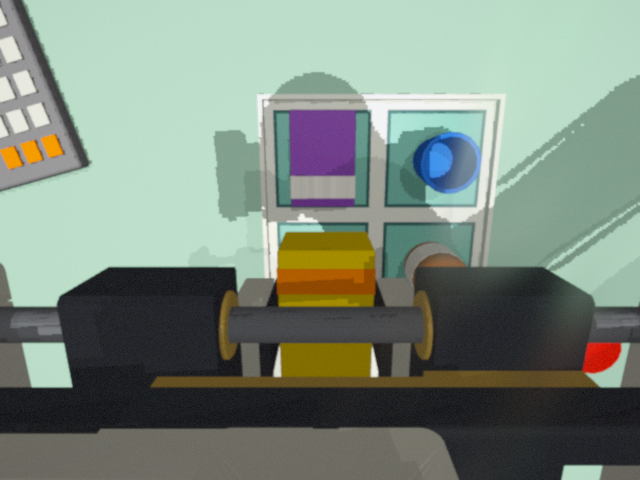

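Run:
```python
from h import *
import pickle
np.set_printoptions(precision=1,suppress=True)
g=pickle.load(open('w7.pkl','rb'))
print(plane(g,[[278,250],[376,250]],224.4),plane(g,[[287,233],[368,233]],194.4))
```

```text
[[581.8 119.5 224.4]
 [546.7 121.7 224.4]] [[581.5 120.5 194.4]
 [546.3 122.7 194.4]]
```

Carton measured at (565.0, 98.6), yaw 86.5°, which is on target. The held box is centred under the TCP to within 1 mm and 35 mm wide. I'll stack it.

```bash
python3 -m handwheel '{"xyz":[[0,-0.015,0],[-0.001,-0.04,0],[-0.001,-0.051,-0.01],[-0.001,-0.051,-0.05],[-0.001,-0.051,-0.09],[-0.001,-0.051,-0.12],[-0.001,-0.051,-0.135],[-0.001,-0.051,-0.145],[-0.001,-0.051,-0.149],[-0.001,-0.051,-0.1505],[-0.001,-0.051,-0.1505],[-0.001,-0.051,-0.1505]],"turn":[[0,0,0],[0,0,0],[0,0,0],[0,0,0],[0,0,0],[0,0,0],[0,0,0],[0,0,0],[0,0,0],[0,0,0],[0,0,0],[0,0,0]]}'
```

```text
time: 28.8
tcp_pos: [565.3, 99.2, 50.0]
orientation: [[-0.061, -0.998, 0.001], [-0.998, 0.061, 0.0], [-0.001, -0.001, -1.0]]
ft_force: [-0.1, 0.3, -0.0]
finger_gap: 0.408
gripper_force: 15.0
```

```bash
python3 -m handwheel '{"xyz":[[0,0,0],[0,0,0],[0,0,0],[0,0,0]],"turn":[[0,0,0],[0,0,0],[0,0,0],[0,0,0]]}' 0.056
python3 -m handwheel '{"xyz":[[0,0,0.03],[0,0,0.08],[0,0,0.13],[0,-0.03,0.18],[0,-0.08,0.2],[0,-0.14,0.2],[-0.01,-0.2,0.2],[-0.03,-0.26,0.2],[-0.08,-0.32,0.2],[-0.1,-0.38,0.2],[-0.12,-0.44,0.2],[-0.13,-0.48,0.2],[-0.13,-0.48,0.2]],"turn":[[0,0,0],[0,0,0],[0,0,0],[0,0,0],[0,0,0],[0,0,0],[0,0,0],[0,0,0],[0,0,0],[0,0,0],[0,0,0],[0,0,0],[0,0,0]]}'
python3 - <<'E'
from h import *
t,s=shot('top'),shot('side')
cv2.imwrite('pics/p8.png',np.hstack([cv2.resize(s['frame'][230:470,130:450],(400,300)),cv2.resize(t['frame'][170:350,120:360],(400,300))]))
E
```

```text
time: 29.3
tcp_pos: [565.0, 99.0, 49.5]
orientation: [[-0.061, -0.998, 0.0], [-0.998, 0.061, 0.0], [-0.0, -0.0, -1.0]]
ft_force: [0.2, -0.3, 1.0]
finger_gap: 0.634
gripper_force: 0.0
time: 30.92
tcp_pos: [433.2, -384.1, 248.8]
orientation: [[-0.066, -0.998, -0.001], [-0.998, 0.066, 0.0], [-0.0, 0.001, -1.0]]
ft_force: [-0.2, 0.1, 0.7]
finger_gap: 0.636
gripper_force: 0.0
```

View pics/p8.png

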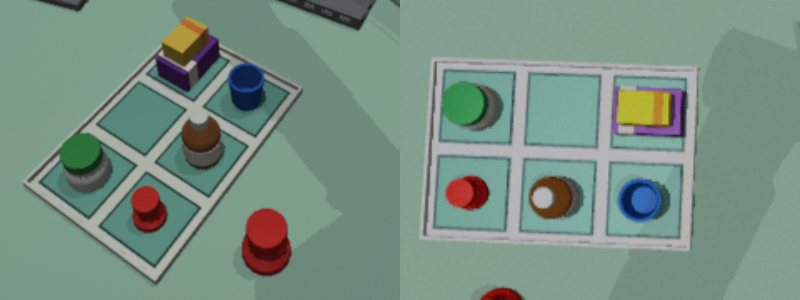

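Everything sits as asked in both views. One quick check of the bottle and tub centres before handing in.

Run:
```python
from h import *
np.set_printoptions(precision=1,suppress=True)
t,s=shot('top'),shot('side')
B=lambda v,c,lo,hi,x0,x1,y0,y1:[cen(b) for b in blobs(v['frame'],c,lo) if cv2.contourArea(b)<hi and x0<cen(b)[0]<x1 and y0<cen(b)[1]<y1]
a,b=B(t,'white',15,300,195,220,275,300),B(s,'white',10,300,270,305,310,345); print(a,b)
if a: print(plane(t,a[0],89))
print('side',plane(s,[289.2,323.6],84), 'tri',tri(t,a[0] if a else [205.5,288.5],s,b[0] if b else [289.2,321.5]))
r=[B(t,'yellow',40,2000,230,320,200,260),B(s,'yellow',40,2000,240,330,220,320)];print('box',r,plane(t,r[0][0],74))
print('tub',tri(t,B(t,'green',100,2000,130,200,200,260)[0],s,B(s,'green',100,2000,150,240,320,380)[0]))
```

```text
[] []
side [[471.1 201.7  84. ]] tri (array([469.2, 201.8,  90.9]), np.float64(2.1696687233195004))
box [[array([262.6, 235.4]), array([280.1, 236.1])], [array([275.7, 261.8])]] [[561.1 101.7  74. ]]
tub (array([575.3, 299.9,  60.6]), np.float64(3.9909175225420612))
```

```bash
python3 -c "
from bench import *; print(sign_off())"
```

```text
the job is handed in; nothing more can be done
None
```

The job is handed in: bottle, tub and carton stand within about 3 mm of their square centres, the yellow box lies flat on the carton, the marker and cup were not moved, and everything was released in about 31 s of robot time; no verdict was returned.

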